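# Grade three waxed bulbs in the go/no-go gauge and flag the right one

## Task

Slide each of the three bulbs along its lane of the gauge, away from you, as far as it will go, keeping it upright and on the plate: a too-big bulb stops at the green go pins, a right one passes them and stops at the red no-go pins, a too-small one passes both and goes on to the wall at the end. Then give the flag of the lane with the right bulb a half turn so that its green face shows to the aisle (the far side), and leave the other two flags showing white. Leave the pot, the meter and the brush where they are.

Things in the scene. Friction and masses are not known exactly. Their poses are not given: they have to be found in the camera images.
- gauge: fixed 3-lane gauge. Origin: bench level, middle lane, on the line of the green pins; +x along the lanes away from robot, +y to robot's left. White plate 6 mm thick, x -115 to 165 mm, 314 mm wide. Lanes centred at y = 100 (left), 0 (middle), -100 mm (right), 86 mm wide, open to the robot; walls 14 mm thick from x = -103 mm, tops 56 mm over the bench
- go (a point): middle of the go line (gauge x = 0, y = 0), 35 mm above the bench. In every lane two upright green pins 16 mm thick with a 76 mm gap, tops 64 mm above the bench; a too-big bulb stops with its axis about 14 mm before this line
- no_go (a point): middle of the no-go line (gauge x = 70 mm, y = 0), 35 mm above the bench. In every lane two upright red pins 16 mm thick with a 68 mm gap, tops 64 mm above the bench; a right bulb stops with its axis about 13 mm before this line
- end_wall (a point): middle of the near face of the wall that closes all three lanes (gauge x = 145 mm, y = 0), 35 mm above the bench; wall 14 mm thick, top 56 mm above the bench, flags stand above it; a too-small bulb ends against it, its axis 32 mm before it
- bulb_a_center (a point): brown waxed bulb, flat foot, small green tip, round, 85 mm tall, 0.2 to 0.3 kg, 64, 72 or 80 mm across its widest band (14 to 34 mm above the foot): one bulb is too small, one right, one too big; find which with the gauge. Point: on its axis, half-way up (42.5 mm). Starts upright on the plate in a lane of its own, before the green pins, order random
- bulb_b_center (a point): brown waxed bulb, flat foot, small green tip, round, 85 mm tall, 0.2 to 0.3 kg, 64, 72 or 80 mm across its widest band (14 to 34 mm above the foot): one bulb is too small, one right, one too big; find which with the gauge. Point: on its axis, half-way up (42.5 mm). Starts upright on the plate in a lane of its own, before the green pins, order random
- bulb_c_center (a point): brown waxed bulb, flat foot, small green tip, round, 85 mm tall, 0.2 to 0.3 kg, 64, 72 or 80 mm across its widest band (14 to 34 mm above the foot): one bulb is too small, one right, one too big; find which with the gauge. Point: on its axis, half-way up (42.5 mm). Starts upright on the plate in a lane of its own, before the green pins, order random
- flag_left (a joint): left lane's flag: 0 = white face to gauge +x (aisle) and green to the robot; pi = green to the aisle. Stops at 0 and pi; grows clockwise seen from above (+y edge goes to +x, then -y). Light friction, about 1 N at the edge; stays where left. Starts at 0 to 0.3
- pivot_left (a point): middle of the left lane's flag, on its vertical spindle, 125 mm above the bench (gauge x = 152, y = 100 mm). Flag: tile 64 mm wide, 56 mm tall (97 to 153 mm above the bench), 8 mm thick, one face white, one green; spindle 12 mm thick, top 155 mm
- flag_middle (a joint): middle lane's flag: 0 = white face to gauge +x (aisle) and green to the robot; pi = green to the aisle. Stops at 0 and pi; grows clockwise seen from above (+y edge goes to +x, then -y). Light friction, about 1 N at the edge; stays where left. Starts at 0 to 0.3
- pivot_middle (a point): middle of the middle lane's flag, on its vertical spindle, 125 mm above the bench (gauge x = 152, y = 0 mm). Flag: tile 64 mm wide, 56 mm tall (97 to 153 mm above the bench), 8 mm thick, one face white, one green; spindle 12 mm thick, top 155 mm
- flag_right (a joint): right lane's flag: 0 = white face to gauge +x (aisle) and green to the robot; pi = green to the aisle. Stops at 0 and pi; grows clockwise seen from above (+y edge goes to +x, then -y). Light friction, about 1 N at the edge; stays where left. Starts at 0 to 0.3
- pivot_right (a point): middle of the right lane's flag, on its vertical spindle, 125 mm above the bench (gauge x = 152, y = -100 mm). Flag: tile 64 mm wide, 56 mm tall (97 to 153 mm above the bench), 8 mm thick, one face white, one green; spindle 12 mm thick, top 155 mm
- pot: bystander: terracotta pot, 100 mm across, 90 mm tall; origin at the centre of its underside
- meter: bystander: white climate meter standing on edge, 30 x 75 x 100 mm tall; origin at the centre of its underside
- brush: bystander: hand brush lying on the bench, about 200 mm long; origin on its underside
Things that resemble listed ones, but are neither listed nor needed, are in the scene too. Leave any turquoise look-alike of the part that bears bulb_c_center alone. What is shaped like the part that bears bulb_a_center but purple or yellow is not meant.

How it is judged:
By the outcome, as a careful person would: the job done as asked, in the order asked, and still so for the second after the job is handed in, with the robot touching nothing.
It also fails if it takes over 54 s, if anything falls off the work surface, if the arm or the gripper's body presses on something with over 40 N, if the wrist force passes 120 N, or if a joint passes its speed limit or range.

## Robot

A 7-joint arm with a two-finger parallel gripper is mounted at the origin on the work surface. World frame = base frame: x ahead of the robot, y to its left, z up, the work surface at z = 0. Lengths are in m, angles in rad, forces in N, time in s.
With the tool pointing down it reaches from about 0.4 to 0.875 m from the base axis. Payload 19.3 kg.
Tool frame: the origin (TCP) lies where the fingers leave the gripper's body, on its centre line; the fingertips stand bot.tip_reach ahead of it and the grasp point (between the pads) lies 54 mm ahead of it (bot.tip_reach is the distance from the TCP to the fingertips, in m); z points along the fingers, y is the line along which they close (so a half turn about z gives the same grasp; the last joint's range is limited). The gripper opens to 85 mm and grips with 20 to 120 N. Pads are 22 mm wide; open, the fingers measure 114 mm over their backs; the gripper's body (76 mm by 85 mm) begins 54 mm behind the grasp point. The pads swing forward as they close: fully open they stand 13 mm farther back than shut.
Start: joints at [1.19, 0.521, -0.036, 1.599, 0.021, 1.021, -0.113], TCP at [0.191, -0.595, 0.304] pointing down, gripper open.
Joint ranges: [-2.91, 2.91], [-0.3, 2.13], [-1.5, 1.42], [0.17, 2.43], [-1.26, 4.41], [0.16, 1.93], [-2.52, 2.52]. Speed limits (rad/s): [1.89, 1.89, 2.39, 2.39, 3.01, 3.01, 3.01].

## Interface

Orientations are given as [roll, pitch, yaw] about the fixed x, y, z axes, in that order (R = Rz(yaw) Ry(pitch) Rx(roll)).
In Python, from workcell import bot gives the robot as it stands. The module is installed in compiled form; this text tells all that it offers.
- The arm moves only by the shell command python3 -m jog 'ROWS' [FORCE]. ROWS is JSON, a list that holds one entry, the list of rows, each a list of 7 numbers: the shift along the tool's x, y, z in mm, then the turn, a rotation vector about the tool's x, y, z in rad, then the opening, from 0 (shut) to 1 (fully open). In form: [[[tx, ty, tz, wx, wy, wz, fingers], ...]]. A call has 1 to 5 rows; each row shifts and turns the commanded pose from where the row before left it, along the tool's axes as they then stand; what a row does not reach is not made up. A row lasts 1/10 s, in which the tool goes at most 50 mm and 8.59 degrees, less where a joint would pass 70% of its speed; a pose out of reach is approached as far as the arm can. A call is refused whole if a number of a shift passes 50 or a number of a turn 0.15, either way. A call with a gripper value outside its range is refused whole. The fingers move at their own pace and stop on an object; FORCE is the grip in N (left out, the last holds). Time passes only in rows, so rows that do not move let the fingers close. It gives the time, the measured TCP pose, the force, the opening and the grip force at its end, in the units of the state.
- bot.observe(): the state, without advancing time (a new reading comes with each control period).
- bot.grab_frame(name): name is "scene" or "top" or "wrist"; returns a dict with "img" (480x640x3 uint8, red, green, blue), "intrinsics" (3x3 intrinsics, pixels), "R" (3x3) and "t" (3): a world point X has camera coordinates R X + t; the wrist camera has in their place "tool_from_camera" (4x4, takes a point from camera to tool coordinates, whose origin is the TCP and whose axes are the flange's). Camera axes: x right, y down, z forward; pixel columns grow to the right and rows downward; lengths in m; the calibration is good to about 2 mm. A picture is of the moment at which its call begins: read the wrist's pose just before it. There is no depth.
- bot.job_done(): hands the job in; it is judged then, once.
Trained networks look in a picture, given as the dict that the camera call returned (one of the last four; its "shot" number tells which), for a name from the list of things; names that differ only in an ending like _2 or _b are one class to them, and where a whole thing is asked for, a point or a joint stands for the part that bears it (a point fixed in the world has none). Each returns a list of dicts, best first, with "conf" (0 to 1); they miss things now and then, are a little off and sometimes report something else, mostly with a low value. They report only what shows in the picture. A call takes as long as a camera call. They do not tell look-alikes from the thing itself.
- bot.trace(query, picture): "region" (480x640 bool, what is visible of it).
- bot.spot_point(query, picture): "xyz" ([x, y, z] in m, in world coordinates, good to about 4 mm: a listed point, or the origin of a listed thing).
The state is a dict: "clock": time; "qpos": joint angles; "qd": joint speeds; "joint_efforts": joint torques, N m; "position": TCP position; "tool_rot": TCP orientation; "force": force on the tool from outside, world axes, zero at the start; "moment": the same for the moment, N m; "grip_width": finger opening in m; "finger_force": force on a finger pad.
Only numpy, scipy, OpenCV 4.12 (cv2) and the standard library are available. Lean on these libraries where they do the work, as an engineer would, in place of code of your own. Each camera call takes 0.05 s, during which the arm holds its last target. There are 200 camera calls.

## Working session

There is one attempt and no reset: what is moved stays moved. The work goes in short steps, Python scripts to look and compute and a shell command to move; the robot and the scene stay as the last step left them, time stands still between calls to the robot, and variables do not carry over. Pictures are saved under pics/ and viewed, at most 10 in all, crops included, and the job is handed in when it is done.

```bash
mkdir -p pics; cat > h.py <<'E'
from workcell import bot
import numpy as np, cv2
from scipy.spatial.transform import Rotation as Ro
np.set_printoptions(precision=4,suppress=True)
def st():
    s=bot.observe();print('t',s['clock'],'p',np.array(s['position']),'rpy',np.array(s['tool_rot']),'F',np.array(s['force']),'w',s['grip_width']);return s
E
python3 - <<'E'
from h import *
print(bot.tip_reach);s=st()
a=bot.grab_frame('scene');b=bot.grab_frame('top')
for n,p in(('scene',a),('top',b)):
    cv2.imwrite(f'pics/{n}0.png',p['img'][:,:,::-1])
    for q in['go','no_go','end_wall','bulb_a_center','pivot_left','pivot_middle','pivot_right','pot','meter','brush']:
        for d in bot.spot_point(q,p)[:6]:
            X=np.array(d['xyz']);c=p['intrinsics']@(p['R']@X+p['t']);print(n,q,round(d['conf'],2),X,(c[:2]/c[2]).astype(int))
E
```

```text
0.0726
t 0.0 p [ 0.191  -0.5948  0.3033] rpy [-3.1404  0.0001  0.3107] F [-0.813  -0.3615  0.5323] w 0.08552844311919097
scene go 0.78 [ 0.4896 -0.0293  0.034 ] [305 240]
scene go 0.68 [ 0.4169 -0.0298  0.0493] [293 213]
scene no_go 0.88 [ 0.5618 -0.0217  0.0361] [320 263]
scene end_wall 0.69 [ 0.6351 -0.0234  0.0377] [332 290]
scene end_wall 0.51 [ 0.3976 -0.4189 -0.0022] [137 271]
scene bulb_a_center 0.91 [ 0.3564 -0.2637  0.0446] [192 226]
scene bulb_a_center 0.84 [ 0.4644 -0.2723  0.0448] [202 264]
scene bulb_a_center 0.8 [ 0.4396 -0.1321  0.0493] [256 234]
scene bulb_a_center 0.68 [ 0.5575 -0.0233  0.0394] [319 261]
scene pivot_left 0.58 [0.6383 0.0826 0.1267] [379 256]
scene pivot_middle 0.81 [ 0.6419 -0.0205  0.124 ] [336 274]
scene pivot_right 0.64 [ 0.6484 -0.1205  0.123 ] [293 293]
scene pot 0.82 [ 0.4701  0.4182 -0.0002] [463 185]
scene meter 0.89 [ 0.6751 -0.3949 -0.0002] [179 373]
scene brush 0.61 [ 0.3962 -0.4209 -0.0034] [136 271]
top go 0.9 [ 0.4885 -0.0297  0.0382] [328 268]
top no_go 0.96 [ 0.5614 -0.0242  0.0333] [325 235]
top end_wall 0.85 [ 0.6343 -0.0186  0.0336] [322 201]
top bulb_a_center 0.98 [ 0.462  -0.2736  0.0427] [445 279]
top bulb_a_center 0.82 [ 0.432  -0.1307  0.0467] [378 294]
top bulb_a_center 0.77 [ 0.3574 -0.2701  0.0475] [447 330]
top pivot_left 0.84 [0.6313 0.0799 0.1256] [273 191]
top pivot_middle 0.81 [ 0.6396 -0.0231  0.1257] [325 186]
top pivot_middle 0.74 [ 0.5616 -0.0286  0.0346] [327 234]
top pivot_right 0.86 [ 0.6473 -0.1172  0.1234] [373 183]
top pivot_right 0.21 [0.6344 0.0788 0.124 ] [274 189]
top pot 0.76 [0.4727 0.421  0.0012] [116 280]
top pot 0.57 [ 0.4343 -0.1326  0.0452] [378 293]
top meter 0.73 [ 0.6735 -0.3951  0.0016] [488 187]
top brush 0.79 [ 0.3952 -0.419   0.0005] [508 311]
top brush 0.47 [ 0.4864 -0.0286  0.0376] [328 269]
```

View pics/scene0.png

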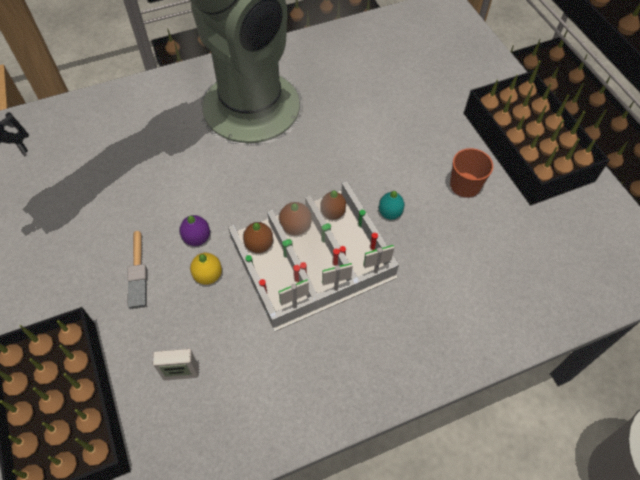

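View pics/top0.png

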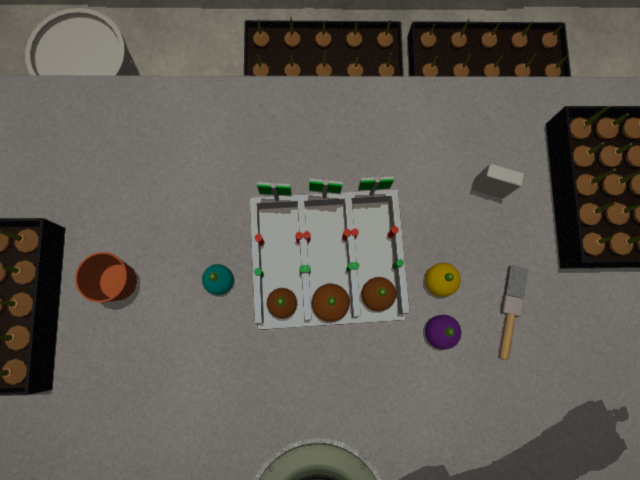

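The scene view shows brown bulbs at (258,237) in the right lane, (295,218) in the middle and (333,205) in the left. The look-alikes lie outside the gauge: purple (195,230), yellow (206,268) and turquoise (391,206). The three brown bulbs standing in the lanes are the ones meant. I'll fit the gauge pose, locate the bulb tips and confirm with one enlarged crop.

```bash
cat >> h.py <<'E'
def ray(p,uv,z):
    K=p['intrinsics'];d=p['R'].T@np.linalg.inv(K)@np.array([uv[0],uv[1],1.]);c=-p['R'].T@p['t'];return c+d*(z-c[2])/d[2]
E
python3 - <<'E'
from h import *
G={'go':[0,0],'no_go':[.07,0],'end_wall':[.145,0],'pivot_left':[.152,.1],'pivot_middle':[.152,0],'pivot_right':[.152,-.1]}
A=[];B=[]
b=None
for n in('scene','top'):
    p=bot.grab_frame(n); b=p
    for q in G:
        r=bot.spot_point(q,p)
        if r: A.append(G[q]);B.append(r[0]['xyz'][:2])
A=np.array(A);B=np.array(B)
am,bm=A.mean(0),B.mean(0);U=(A-am).T@(B-bm)
th=np.arctan2(U[0,1]-U[1,0],U[0,0]+U[1,1]);R=np.array([[np.cos(th),-np.sin(th)],[np.sin(th),np.cos(th)]])
o=bm-R@am;print('th',th,'o',o,(B-(A@R.T+o))*1000)
im=b['img'].copy();hsv=cv2.cvtColor(im,cv2.COLOR_RGB2HSV)
g=cv2.inRange(hsv,(45,120,50),(80,255,255))
for (u,v) in((281,302),(331,301),(382,293)):
    m=np.zeros_like(g);m[v-9:v+9,u-9:u+9]=g[v-9:v+9,u-9:u+9];ys,xs=np.nonzero(m)
    X=ray(b,(xs.mean(),ys.mean()),.09);print(len(xs),xs.mean(),ys.mean(),X,'gauge',R.T@(X[:2]-o))
# plate front corners (z=.006) for check
for y in(.157,-.157):
    X=np.r_[R@[-.115,y]+o,.006];c=b['intrinsics']@(b['R']@X+b['t']);c=c[:2]/c[2];print('corner',c);cv2.circle(im,tuple(int(i) for i in c),1,(0,0,255),-1)
for x,y,z in[(0,46,64),(0,-46,64),(0,54,64),(70,-42,64),(70,142,64)]:
    X=np.r_[R@[x/1e3,y/1e3]+o,z/1e3];c=b['intrinsics']@(b['R']@X+b['t']);c=c[:2]/c[2];cv2.circle(im,tuple(int(i) for i in c),1,(0,0,255),-1)
np.savez('g.npz',th=th,o=o)
cv2.imwrite('pics/crop1.png',cv2.resize(im[170:340,190:470],None,fx=2.8,fy=2.8)[:,:,::-1])
E
```

```text
th 0.06531327787825306 o [ 0.4891 -0.0296] [[-0.0218  0.0657]
 [ 0.6275  4.597 ]
 [-1.2126 -3.098 ]
 [-2.271   3.6583]
 [ 1.8023 -0.9549]
 [ 3.6756 -3.7681]
 [-3.8218  0.5657]
 [ 5.8275 -0.703 ]
 [-0.4126 -1.998 ]
 [-0.471  -1.2417]
 [-1.2977 -0.9549]
 [-2.4244  3.8319]]
0 nan nan [nan nan nan] gauge [nan nan]
2 328.5 300.5 [ 0.4186 -0.0262  0.09  ] gauge [-0.0702  0.0079]
4 380.5 291.75 [ 0.4345 -0.1294  0.09  ] gauge [-0.061  -0.0961]
corner [258.1513 330.141 ]
corner [405.7142 318.2391]<stdin>:18: RuntimeWarning: Mean of empty slice.
  ret = ret.dtype.type(ret / rcount)
```

View pics/crop1.png

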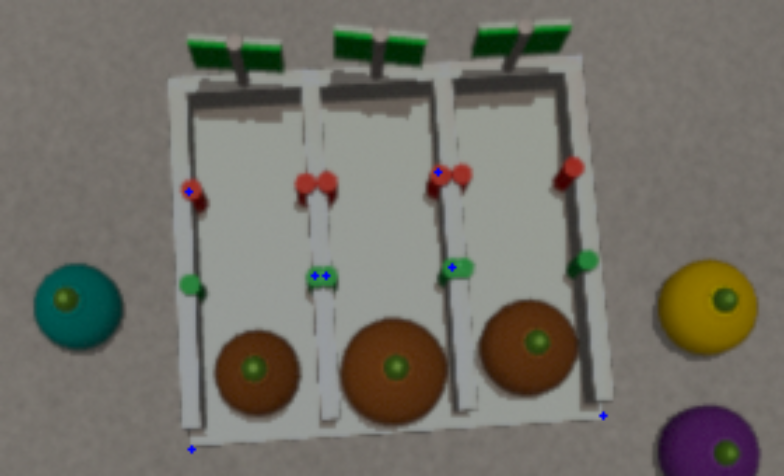

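The crop shows three brown bulbs in the lanes with green tips at full-frame (281,302), (332,301) and (382,292). The projected pins and plate corners line up within about 3 mm. Next I go behind the right-lane bulb.

```bash
cat >> h.py <<'E'
g=np.load('g.npz');th=float(g['th']);o=g['o'];RG=np.array([[np.cos(th),-np.sin(th)],[np.sin(th),np.cos(th)]])
def to(x,y,z,s=None):  # gauge mm -> tool-axis shift mm
    s=s or st();P=np.r_[RG@[x/1e3,y/1e3]+o,z/1e3]
    r=Ro.from_euler('xyz',s['tool_rot']);print('to',x,y,z,'shift',(r.inv().apply(P-np.array(s['position']))*1e3).round(1))
def gp():
    s=bot.observe();p=np.array(s['position']);q=RG.T@(p[:2]-o)*1e3;print('t %.1f'%s['clock'],'gauge',q.round(1),'z %.1f'%(p[2]*1e3),'rot',np.array(s['tool_rot']).round(3),'F',(RG.T@np.array(s['force'])[:2]).round(1),np.round(s['force'][2],1))
E
python3 -m jog '[[[0,0,0,0,0,0.123,0],[0,0,0,0,0,0.123,0]]]' 25
python3 - <<'E'
from h import *
gp();to(-125,-100,200)
E
```

```text
clock: 2.0
position: [0.1909, -0.5951, 0.3039]
tool_rot: [-3.142, -0.0, 0.06]
force: [-0.3, 0.2, -0.2]
grip_width: 0.0591
finger_force: 0.0
t 2.0 gauge [-334.5 -544.9] z 303.9 rot [-3.142 -0.     0.06 ] F [-0.3  0.2] -0.2
t 2.0 p [ 0.1909 -0.5951  0.3039] rpy [-3.1415 -0.0001  0.0597] F [-0.3377  0.1909 -0.2349] w 0.05906201506421897
to -125 -100 200 shift [ 207.  -446.   103.9]
```

```bash
python3 -m jog '[[[23,-49,11,0,0,0,0],[23,-49,11,0,0,0,0],[23,-49,11,0,0,0,0],[23,-49,11,0,0,0,0],[23,-49,11,0,0,0,0]]]' >/dev/null
python3 -m jog '[[[23,-49,11,0,0,0,0],[23,-49,11,0,0,0,0],[23,-49,11,0,0,0,0],[23,-49,11,0,0,0,0],[0,0,0,0,0,0,0]]]'
python3 - <<'E'
from h import *
gp();to(-116,-100,102)
E
```

```text
clock: 3.0
position: [0.3542, -0.1793, 0.2136]
tool_rot: [-3.14, 0.0, 0.073]
force: [-0.3, -0.7, 0.3]
grip_width: -0.0001
finger_force: 0.0
t 3.0 gauge [-144.5 -140.6] z 213.6 rot [-3.14   0.     0.073] F [-0.3 -0.7] 0.3
t 3.0 p [ 0.3542 -0.1793  0.2136] rpy [-3.1399  0.      0.0731] F [-0.2702 -0.6994  0.2586] w -0.000126845918379139
to -116 -100 102 shift [ 28.8 -40.2 111.7]
```

```bash
python3 -m jog '[[[9,-20,10,0,0,0.008,0],[9,-20,10,0,0,0,0],[5,0,30,0,0,0,0],[5,0,30,0,0,0,0],[0,0,0,0,0,0,0]]]' >/dev/null
python3 - <<'E'
from h import *
gp();to(-116,-100,102)
p=bot.grab_frame('top');cv2.imwrite('pics/t2.png',cv2.resize(p['img'][170:370,190:470],None,fx=2.8,fy=2.8)[:,:,::-1])
E
```

```text
t 3.5 gauge [-119.1 -105.5] z 132.1 rot [-3.14   0.004  0.058] F [0.8 0. ] 1.2
t 3.5 p [ 0.3772 -0.1426  0.1321] rpy [-3.1403  0.0039  0.0575] F [0.8126 0.0575 1.197 ] w 0.00017960087363686164
to -116 -100 102 shift [ 3.2 -5.5 30. ]
```

View pics/t2.png

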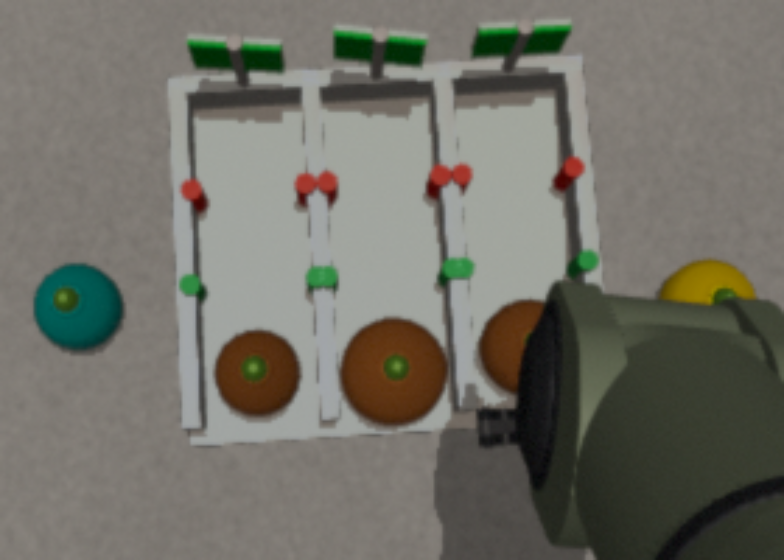

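The picture shows the tool behind the right-lane bulb, which hasn't moved, with the arm hiding the gripper itself. Next: lower and push.

```bash
python3 -m jog '[[[2,-3,15,0,0,0,0],[1,-3,15,0,0,0,0],[0,0,0,0,0,0,0],[10,0,0,0,0,0,0],[10,0,0,0,0,0,0]]]' >/dev/null; python3 -c "from h import *;gp()"
python3 -m jog '[[[12,0,0,0,0,0,0],[12,0,0,0,0,0,0],[12,0,0,0,0,0,0]]]' >/dev/null; python3 -c "from h import *;gp()"
python3 -m jog '[[[12,0,0,0,0,0,0],[12,0,0,0,0,0,0]]]' >/dev/null; python3 -c "from h import *;gp()"
```

```text
t 4.0 gauge [ -94.4 -100.6] z 105.6 rot [ 3.141 -0.001  0.056] F [-2.  -0.7] 0.2
t 4.3 gauge [ -58.5 -100.4] z 104.5 rot [-3.141  0.     0.057] F [-19.1  15. ] 7.6
t 4.5 gauge [-41.7 -98.4] z 102.9 rot [-3.138  0.016  0.057] F [-0.7  0.1] -0.3
```

```bash
python3 -m jog '[[[8,0,0,0,0,0,0],[8,0,0,0,0,0,0]]]' >/dev/null; python3 - <<'E'
from h import *
gp();p=bot.grab_frame('scene');cv2.imwrite('pics/s3.png',cv2.resize(p['img'][150:340,190:440],None,fx=3,fy=3)[:,:,::-1])
E
```

```text
t 4.8 gauge [ -18.2 -100.8] z 104.3 rot [ 3.142 -0.001  0.057] F [-2.2 -0.2] 0.6
```

View pics/s3.png

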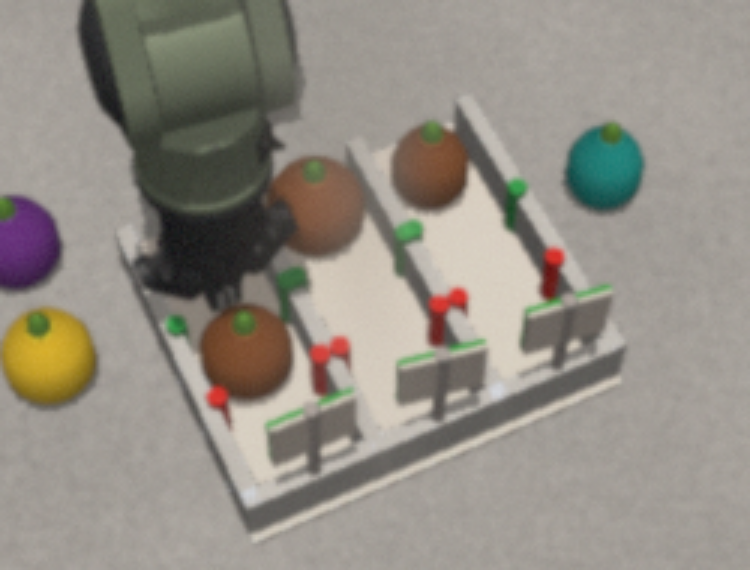

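The right-lane bulb (crop 247,352) is upright and past its green pins. I'll push on gently to the red pins.

```bash
python3 -m jog '[[[8,0,0,0,0,0,0],[8,0,0,0,0,0,0],[0,0,0,0,0,0,0]]]' >/dev/null; python3 -c "from h import *;gp()"
python3 -m jog '[[[4,0,0,0,0,0,0],[4,0,0,0,0,0,0],[0,0,0,0,0,0,0]]]' >/dev/null; python3 -c "from h import *;gp()"
```

```text
t 5.1 gauge [  -2.2 -100.9] z 104.4 rot [ 3.142 -0.001  0.057] F [-0.7 -0.3] -0.4
t 5.4 gauge [   4.1 -100.5] z 104.0 rot [-3.141  0.002  0.057] F [-3.9  2.5] -1.5
```

```bash
python3 -m jog '[[[3,0,0,0,0,0,0],[3,0,0,0,0,0,0],[0,0,0,0,0,0,0]]]' >/dev/null; python3 -c "from h import *;gp()"
```

```text
t 5.7 gauge [  6.5 -99.6] z 103.3 rot [-3.139  0.01   0.057] F [-24.5  12. ] 12.1
```

```bash
python3 -m jog '[[[-3,-3,0,0,0,0,0],[2,-2,0,0,0,0,0],[3,0,0,0,0,0,0],[0,0,0,0,0,0,0]]]' >/dev/null; python3 - <<'E'
from h import *
gp();p=bot.grab_frame('scene');cv2.imwrite('pics/s4.png',cv2.resize(p['img'][190:340,210:410],None,fx=4,fy=4)[:,:,::-1])
E
```

```text
t 6.1 gauge [ 10.8 -95. ] z 103.6 rot [-3.14   0.005  0.057] F [-13.4   7.8] 2.8
```

View pics/s4.png

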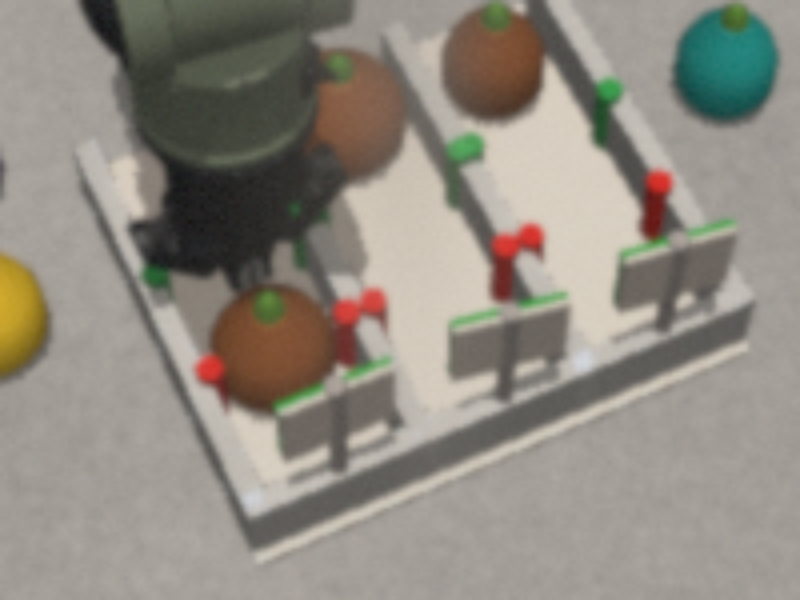

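The bulb (crop 270,350) is upright and seated between the red pins at (212,370) and (347,313). One more gentle push, then retreat.

```bash
python3 -m jog '[[[2,0,0,0,0,0,0],[2,0,0,0,0,0,0],[0,0,0,0,0,0,0]]]' >/dev/null; python3 -c "from h import *;gp()"
python3 -m jog '[[[-10,0,0,0,0,0,0],[-20,0,0,0,0,0,0],[-20,0,0,0,0,0,0],[-10,0,-30,0,0,0,0],[-10,0,-30,0,0,0,0]]]' >/dev/null
python3 -m jog '[[[-20,0,-40,0,0,0,0],[-20,-10,-20,0,0,0,0],[-5,-40,0,0,0,0,0],[-5,-40,0,0,0,0,0],[0,0,0,0,0,0,0]]]' >/dev/null
python3 - <<'E'
from h import *
gp();to(-124,0,180)
p=bot.grab_frame('top')
for d in bot.spot_point('bulb_a_center',p):
    X=np.array(d['xyz']);print(round(d['conf'],2),RG.T@(X[:2]-o)*1e3,X[2])
E
```

```text
t 6.5 gauge [ 11.8 -95. ] z 103.3 rot [-3.14   0.012  0.057] F [-31.8  10. ] 18.3
t 7.5 gauge [-102.4   -1.3] z 224.9 rot [-3.141 -0.002  0.062] F [-0.1 -0.2] -1.2
t 7.45 p [ 0.387  -0.0376  0.2249] rpy [-3.1407 -0.0019  0.0619] F [-0.1121 -0.2187 -1.2317] w 8.579508213023778e-05
to -124 0 180 shift [-21.7  -1.2  44.9]
0.92 [  53.7644 -101.5599] 0.0485
0.74 [ -39.8933 -240.3431] 0.0427
0.73 [-145.3483 -233.145 ] 0.0444
0.68 [150.8032  -1.4799] 0.1255
```

```bash
python3 -m jog '[[[-13,0,0,0,0,0,0],[-13,0,20,0,0,0,0],[0,0,25,0,0,0,0],[0,0,0,0,0,0,0]]]' >/dev/null
python3 -c "
from h import *
gp();to(-126,0,104)"
```

```text
t 8.0 gauge [-130.3   -5.6] z 177.7 rot [-3.142  0.004  0.055] F [-0.6 -0. ] 0.3
t 7.95 p [ 0.3595 -0.0436  0.1777] rpy [-3.1415  0.0037  0.0552] F [-0.5542 -0.0495  0.264 ] w -8.901200666824477e-05
to -126 0 104 shift [ 4.5 -5.6 73.7]
```

```bash
python3 -m jog '[[[0,-5,25,0,0,0,0],[0,0,25,0,0,0,0],[0,0,23,0,0,0,0],[0,0,0,0,0,0,0]]]' >/dev/null
python3 -c "
from h import *
gp();to(-126,0,104)
print(bot.observe()['qpos'])"
```

```text
t 8.3 gauge [-129.3   -0.2] z 105.3 rot [3.141 0.003 0.056] F [0.2 0. ] 0.3
t 8.35 p [ 0.3601 -0.0382  0.1053] rpy [3.1414 0.0033 0.0562] F [0.1651 0.059  0.284 ] w -6.206062920810731e-05
to -126 0 104 shift [ 3.3 -0.2  1.2]
[-0.008   0.5441 -0.0633  2.3945  0.1589  0.2097 -1.7322]
```

```bash
python3 -m jog '[[[12,0,0,0,0,0,0],[12,0,0,0,0,0,0],[12,0,0,0,0,0,0],[10,0,0,0,0,0,0]]]' >/dev/null; python3 -c "from h import *;gp()"
python3 -m jog '[[[5,0,0,0,0,0,0],[5,0,0,0,0,0,0],[0,0,0,0,0,0,0]]]' >/dev/null; python3 -c "from h import *;gp()"
```

```text
t 8.8 gauge [-80.8  -0.3] z 107.1 rot [-3.142 -0.002  0.056] F [-2.  -0.4] 0.4
t 9.1 gauge [-72.2  -0.3] z 106.3 rot [-3.142 -0.     0.057] F [0.6 0.1] -0.6
```

```bash
python3 -m jog '[[[3,0,0,0,0,0,0],[2,0,0,0,0,0,0],[0,0,0,0,0,0,0]]]' >/dev/null; python3 -c "from h import *;gp()"
```

```text
t 9.3 gauge [-67.5  -0.3] z 106.3 rot [-3.142 -0.     0.057] F [-0.9 -0.2] 0.0
```

```bash
python3 -m jog '[[[3,0,0,0,0,0,0],[2,0,0,0,0,0,0],[0,0,0,0,0,0,0]]]' >/dev/null; python3 -c "from h import *;gp()"
```

```text
t 9.7 gauge [-64.5  -0.1] z 106.0 rot [-3.142  0.005  0.057] F [-12.9   3.7] 8.3
```

```bash
python3 -m jog '[[[2,0,0,0,0,0,0],[0,0,0,0,0,0,0],[0,0,0,0,0,0,0]]]' >/dev/null; python3 -c "from h import *;gp()"
python3 -m jog '[[[-2,-3,0,0,0,0,0],[2,0,0,0,0,0,0],[0,0,0,0,0,0,0]]]' >/dev/null; python3 -c "from h import *;gp()"
```

```text
t 9.9 gauge [-63.8   0.1] z 105.8 rot [-3.142  0.007  0.057] F [-20.4   7. ] 13.8
t 10.2 gauge [-62.1   2.9] z 106.0 rot [-3.142  0.004  0.057] F [-11.2   3.2] 5.7
```

```bash
python3 -m jog '[[[3,0,0,0,0,0,0],[0,0,0,0,0,0,0]]]' >/dev/null; python3 -c "from h import *;gp()"
python3 -m jog '[[[-15,0,0,0,0,0,0],[-25,0,0,0,0,0,0],[-20,0,-10,0,0,0,0],[0,0,-40,0,0,0,0],[0,0,-40,0,0,0,0]]]' >/dev/null
python3 -m jog '[[[0,-20,-20,0,0,0,0],[0,-40,0,0,0,0,0],[0,-40,0,0,0,0,0],[0,0,0,0,0,0,0]]]' >/dev/null
python3 - <<'E'
from h import *
gp();to(-114,102,180)
p=bot.grab_frame('top');cv2.imwrite('pics/t5.png',cv2.resize(p['img'][170:370,190:470],None,fx=2.8,fy=2.8)[:,:,::-1])
E
```

```text
t 10.4 gauge [-61.5   2.8] z 105.7 rot [3.141 0.009 0.057] F [-27.3   5.8] 16.9
t 11.3 gauge [-115.9  107.4] z 216.9 rot [-3.14  -0.003  0.062] F [ 0.3 -0.8] -0.4
t 11.35 p [0.3665 0.07   0.2169] rpy [-3.1397 -0.0026  0.0625] F [ 0.346  -0.7689 -0.4059] w 0.00011118952947513052
to -114 102 180 shift [ 1.8  5.4 36.9]
```

View pics/t5.png

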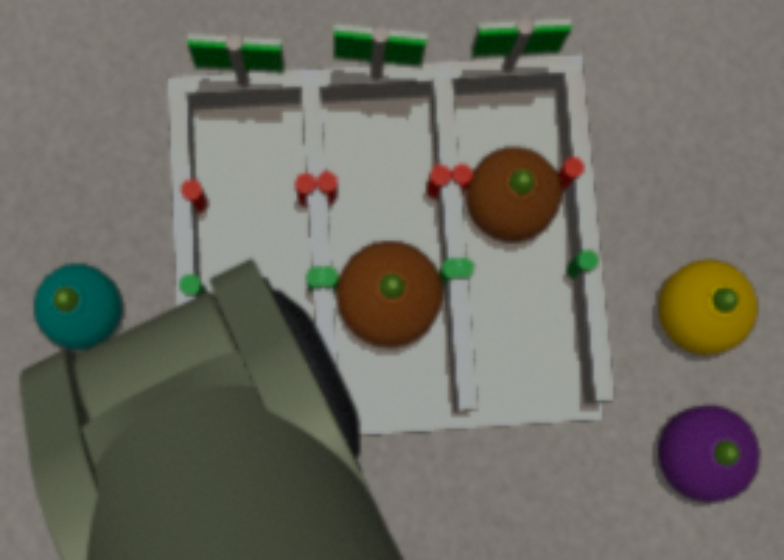

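The picture shows the middle bulb (392,287) stopped at the green pins and the right bulb (520,182) at the red pins, both upright. Left lane next.

```bash
python3 - <<'E'
from h import *
p=bot.grab_frame('top')
for uv in((190+521/2.8,170+182/2.8),(190+392/2.8,170+287/2.8),(281.1,301.8)): print(RG.T@(ray(p,uv,.09)[:2]-o)*1e3)
E
python3 -m jog '[[[0,3,30,0,0,0,0],[0,2,30,0,0,0,0],[0,0,30,0,0,0,0],[0,0,20,0,0,0,0],[0,0,0,0,0,0,0]]]' >/dev/null; python3 -c "from h import *;gp()"
```

```text
[ 53.6874 -98.6034]
[-15.1785   0.4619]
[-65.4561 100.7777]
t 11.9 gauge [-117.5   97. ] z 104.5 rot [3.14  0.004 0.056] F [ 0.9 -0.3] 1.1
```

```bash
python3 -m jog '[[[10,-2,0,0,0,0,0],[12,-2,0,0,0,0,0],[12,0,0,0,0,0,0],[12,0,0,0,0,0,0],[12,0,0,0,0,0,0]]]' >/dev/null; python3 -c "from h import *;gp()"
python3 -m jog '[[[12,0,0,0,0,0,0],[12,0,0,0,0,0,0],[12,0,0,0,0,0,0],[12,0,0,0,0,0,0]]]' >/dev/null; python3 -c "from h import *;gp()"
```

```text
t 12.4 gauge [-57.3 101.4] z 106.7 rot [-3.141 -0.001  0.056] F [-2.3  0.2] -0.5
t 12.8 gauge [ -9.9 101.1] z 106.3 rot [3.142 0.    0.057] F [-2.9 -0.1] 3.6
```

```bash
python3 -m jog '[[[10,0,0,0,0,0,0],[10,0,0,0,0,0,0],[0,0,0,0,0,0,0]]]' >/dev/null; python3 -c "from h import *;gp()"
python3 - <<'E'
from h import *
p=bot.grab_frame('scene');cv2.imwrite('pics/s6.png',cv2.resize(p['img'][150:340,210:440],None,fx=3,fy=3)[:,:,::-1])
E
```

```text
t 13.2 gauge [ 10.7 101. ] z 106.3 rot [-3.141 -0.001  0.056] F [-0.7  0.4] -0.4
```

View pics/s6.png

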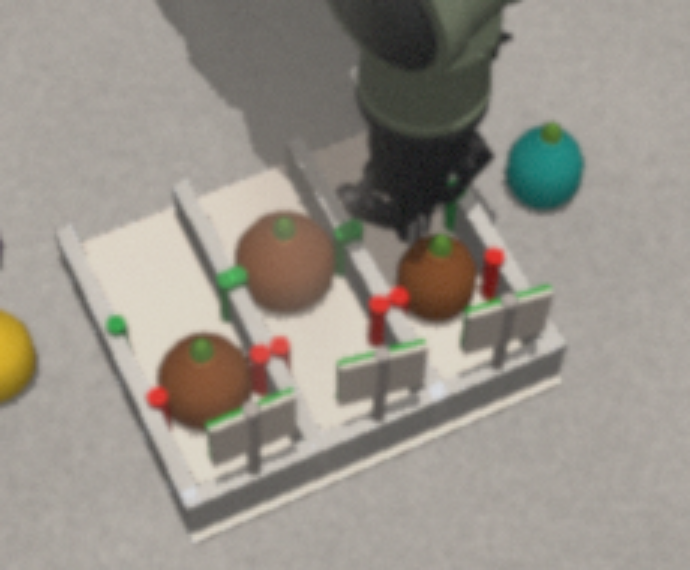

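The left bulb (crop 437,277) is upright at the red pins and not stopped yet, so I'll keep pushing.

```bash
python3 -m jog '[[[6,0,0,0,0,0,0],[6,0,0,0,0,0,0],[6,0,0,0,0,0,0]]]' >/dev/null; python3 -c "from h import *;gp()"
python3 -m jog '[[[6,0,0,0,0,0,0],[6,0,0,0,0,0,0],[6,0,0,0,0,0,0]]]' >/dev/null; python3 -c "from h import *;gp()"
```

```text
t 13.5 gauge [ 27.7 100.9] z 106.3 rot [ 3.142 -0.     0.057] F [-2.   0.1] -0.1
t 13.8 gauge [ 45.8 100.7] z 106.3 rot [3.142 0.    0.057] F [-1.7  1.1] 0.4
```

```bash
python3 -m jog '[[[7,0,0,0,0,0,0],[7,0,0,0,0,0,0],[0,0,0,0,0,0,0]]]' >/dev/null; python3 -c "from h import *;gp()"
python3 -m jog '[[[3,0,0,0,0,0,0],[3,0,0,0,0,0,0],[0,0,0,0,0,0,0]]]' >/dev/null; python3 -c "from h import *;gp()"
```

```text
t 14.1 gauge [ 60.3 100.6] z 106.3 rot [-3.141 -0.001  0.056] F [0.6 0.1] -0.7
t 14.4 gauge [ 65.6 100.5] z 106.3 rot [-3.142 -0.     0.057] F [-0.2  0.6] -0.3
```

```bash
python3 -m jog '[[[3,0,0,0,0,0,0],[2,0,0,0,0,0,0],[0,0,0,0,0,0,0]]]' >/dev/null; python3 -c "from h import *;gp()"
```

```text
t 14.7 gauge [ 70.6 100.5] z 106.3 rot [-3.142 -0.     0.057] F [-0.3  0.9] -0.3
```

```bash
python3 -m jog '[[[2,0,0,0,0,0,0],[1,0,0,0,0,0,0],[0,0,0,0,0,0,0]]]' >/dev/null; python3 -c "from h import *;gp()"
```

```text
t 15.0 gauge [ 72.6 100.5] z 106.2 rot [3.141 0.002 0.057] F [-6.5  0. ] 4.8
```

```bash
python3 -m jog '[[[2,0,0,0,0,0,0],[0,0,0,0,0,0,0]]]' >/dev/null; python3 -c "from h import *;gp()"
python3 -m jog '[[[-12,0,0,0,0,0,0],[-30,0,0,0,0,0,0],[-30,0,0,0,0,0,0],[-20,0,-30,0,0,0,0],[0,0,-40,0,0,0,0]]]' >/dev/null
python3 -m jog '[[[0,20,-30,0,0,0,0],[0,45,0,0,0,0,0],[0,45,0,0,0,0,0],[0,45,0,0,0,0,0],[0,40,0,0,0,0,0]]]' >/dev/null
python3 -m jog '[[[0,0,0,0,0,0,0]]]' >/dev/null
python3 -c "
from h import *
gp();to(-10,-97,104)"
```

```text
t 15.2 gauge [ 73.1 100.4] z 105.9 rot [3.141 0.005 0.057] F [-18.    0.7] 12.9
t 16.3 gauge [-18.9 -99.2] z 206.4 rot [ 3.14  -0.001  0.05 ] F [0.3 0.4] -0.7
t 16.3 p [ 0.4767 -0.1298  0.2064] rpy [ 3.1396 -0.0007  0.05  ] F [ 0.2374  0.403  -0.728 ] w 0.00023191495117852587
to -10 -97 104 shift [  8.8  -2.5 102.4]
```

```bash
python3 -m jog '[[[5,0,30,0,0,0,0],[0,0,40,0,0,0,0],[0,0,32,0,0,0,0],[10,0,0,0,0,0,0],[8,0,0,0,0,0,0]]]' >/dev/null; python3 -c "from h import *;gp()"
python3 -m jog '[[[6,0,0,0,0,0,0],[4,-2,0,0,0,0,0],[0,0,0,0,0,0,0]]]' >/dev/null; python3 -c "from h import *;gp()"
```

```text
t 16.8 gauge [  5.9 -93.7] z 104.9 rot [-3.141 -0.     0.057] F [ 1.1 -0.7] 0.7
t 17.1 gauge [ 11.6 -93.4] z 105.4 rot [3.14  0.007 0.055] F [-24.7  -5.7] 12.4
```

```bash
python3 -m jog '[[[2,-3,0,0,0,0,0],[0,0,0,0,0,0,0]]]' >/dev/null; python3 -c "from h import *;gp()"
```

```text
t 17.3 gauge [ 12.1 -91.5] z 105.2 rot [3.139 0.01  0.053] F [-31.8 -11.1] 14.4
```

```bash
python3 -m jog '[[[-10,0,0,0,0,0,0],[-25,0,0,0,0,0,0],[0,-5,-40,0,0,0,0],[0,-7,-45,0,0,0,0],[0,-7,0,0,0,0,0]]]' >/dev/null
python3 -m jog '[[[40,0,0,0,0,0,0],[40,0,0,0,0,0,0],[40,0,0,0,0,0,0],[0,0,0,0,0,0,0]]]' >/dev/null
python3 - <<'E'
from h import *
gp();to(125,-72,190)
p=bot.grab_frame('top');cv2.imwrite('pics/t7.png',cv2.resize(p['img'][150:350,220:440],None,fx=2.8,fy=2.8)[:,:,::-1])
for d in bot.spot_point('bulb_a_center',p)[:4]:
    X=np.array(d['xyz']);print(round(d['conf'],2),RG.T@(X[:2]-o)*1e3,X[2])
E
```

```text
t 18.2 gauge [106.5 -69.9] z 191.1 rot [-3.141 -0.005  0.058] F [-1.1  1. ] 0.2
t 18.2 p [ 0.6    -0.0924  0.1911] rpy [-3.1412 -0.0055  0.0581] F [-1.1711  0.9413  0.1932] w 0.0003180640400120784
to 125 -72 190 shift [18.5  2.   1.2]
0.95 [  56.5173 -100.838 ] 0.0495
0.55 [-3.7879 -0.889 ] 0.0378
```

View pics/t7.png

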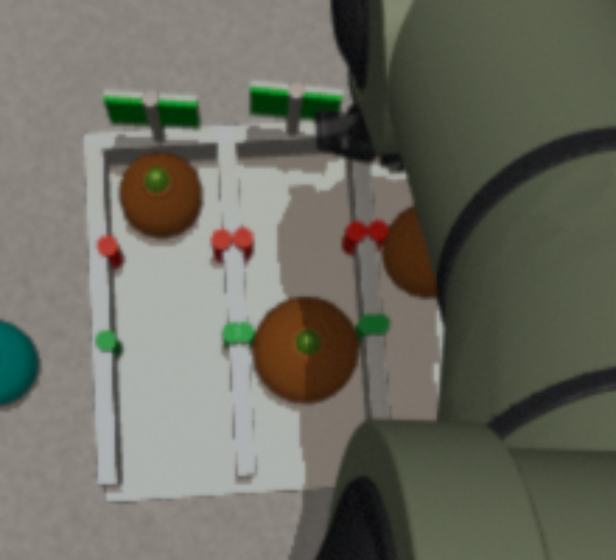

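The left bulb (160,195) is at the end wall and the middle bulb (307,345) at the green pins, both upright. Now the right flag.

```bash
python3 -m jog '[[[18,0,0,0,0,0,0],[12,0,0,0,0,0,0],[12,-2,0,0,0,0,0],[0,0,0,0,0,0,0]]]' >/dev/null; python3 -c "
from h import *
gp();to(180,-81,190)"
```

```text
t 18.7 gauge [144.2 -68.9] z 190.2 rot [-3.142 -0.001  0.057] F [0.5 1.4] 0.3
t 18.7 p [ 0.6375 -0.0889  0.1902] rpy [-3.1415 -0.0011  0.057 ] F [0.3765 1.4532 0.29  ] w 6.014257012336461e-05
to 180 -81 190 shift [35.9 11.8  0.2]
```

```bash
python3 -m jog '[[[10,0,0,0,0,0,0],[10,0,0,0,0,0,0],[10,6,0,0,0,0,0],[6,8,0,0,0,0,0],[0,0,0,0,0,0,0]]]' >/dev/null; python3 -c "from h import *;gp()"
python3 -m jog '[[[4,10,0,0,0,0,0],[2,10,0,0,0,0,0],[-3,10,0,0,0,0,0],[-4,8,0,0,0,0,0],[0,0,0,0,0,0,0]]]' >/dev/null; python3 -c "
from h import *
gp();to(172,-124,190)"
```

```text
t 19.2 gauge [180.3 -84.8] z 189.3 rot [ 3.141 -0.001  0.056] F [-0.2  1. ] -0.4
t 19.7 gauge [ 177.4 -123.7] z 189.3 rot [3.141 0.    0.055] F [-0.  -0.8] 0.8
t 19.7 p [ 0.6742 -0.1414  0.1893] rpy [3.1406 0.0004 0.0545] F [ 0.0516 -0.8193  0.8157] w -9.104419569296973e-05
to 172 -124 190 shift [-5.4  0.4 -0.7]
```

```bash
python3 -m jog '[[[-3,0,0,0,0,0,0],[-2,0,0,0,0,0,0],[0,0,0,0,0,0,0]]]' >/dev/null; python3 -c "from h import *;gp()"
python3 -m jog '[[[-2,0,0,0,0,0,0],[-1,0,0,0,0,0,0],[0,0,0,0,0,0,0]]]' >/dev/null; python3 -c "from h import *;gp()"
```

```text
t 20.0 gauge [ 173.2 -121.1] z 189.4 rot [-3.142  0.     0.057] F [0.5 0.3] 0.9
t 20.3 gauge [ 170.3 -121.3] z 189.3 rot [-3.142  0.     0.057] F [ 0.1 -0.4] -0.7
```

```bash
python3 -m jog '[[[-2,0,0,0,0,0,0],[0,0,0,0,0,0,0]]]' >/dev/null; python3 -c "from h import *;gp()"
python3 -m jog '[[[-1,0,0,0,0,0,0],[0,0,0,0,0,0,0]]]' >/dev/null; python3 -c "from h import *;gp()"
```

```text
t 20.5 gauge [ 168.2 -121.4] z 189.3 rot [-3.142  0.     0.057] F [ 0.6 -0.6] 0.4
t 20.7 gauge [ 167.3 -121.4] z 189.3 rot [-3.142  0.     0.057] F [1.2 0. ] 0.3
```

```bash
python3 -m jog '[[[-2,0,0,0,0,0,0],[0,0,0,0,0,0,0]]]' >/dev/null; python3 -c "from h import *;gp()"
python3 -m jog '[[[-1,0,0,0,0,0,0],[0,0,0,0,0,0,0]]]' >/dev/null; python3 -c "from h import *;gp()"
```

```text
t 20.9 gauge [ 165.6 -121.3] z 189.4 rot [ 3.142 -0.001  0.057] F [ 5.  -0.5] -2.9
t 21.1 gauge [ 165.3 -121.3] z 189.4 rot [ 3.141 -0.003  0.057] F [10.8 -1.4] -6.3
```

The flag has reached its stop. I'll retreat outward and up, then check.

```bash
python3 -m jog '[[[20,0,0,0,0,0,0],[20,0,-20,0,0,0,0],[0,0,-45,0,0,0,0],[0,20,-45,0,0,0,0],[0,48,0,0,0,0,0]]]' >/dev/null
python3 -m jog '[[[0,48,0,0,0,0,0],[0,48,0,0,0,0,0],[0,48,0,0,0,0,0],[0,48,0,0,0,0,0],[0,0,0,0,0,0,0]]]' >/dev/null
python3 - <<'E'
from h import *
gp()
p=bot.grab_frame('scene');q=bot.grab_frame('top')
a=cv2.resize(p['img'][180:340,220:420],(500,400));b=cv2.resize(q['img'][160:340,240:420],(300,300));b=cv2.copyMakeBorder(b,0,100,0,0,cv2.BORDER_CONSTANT)
cv2.imwrite('pics/s8.png',np.hstack([a,b])[:,:,::-1])
for d in bot.spot_point('bulb_a_center',q)[:6]:
    X=np.array(d['xyz']);print(round(d['conf'],2),RG.T@(X[:2]-o)*1e3,X[2])
for n in('pot','meter','brush'):
    print(n,[d['xyz'] for d in bot.spot_point(n,q)[:1]])
E
```

```text
t 22.1 gauge [ 199.  -389.1] z 297.6 rot [3.139 0.003 0.05 ] F [-1.1  0.2] 0.4
0.81 [-146.7015 -230.8518] 0.0442
0.72 [ -42.0168 -239.1018] 0.0424
0.6 [ 58.4226 -97.7558] 0.0482
pot [[0.4746, 0.4207, 0.0025]]
meter [[0.6709, -0.3949, 0.0015]]
brush [[0.6457, -0.1185, 0.1236]]
```

View pics/s8.png

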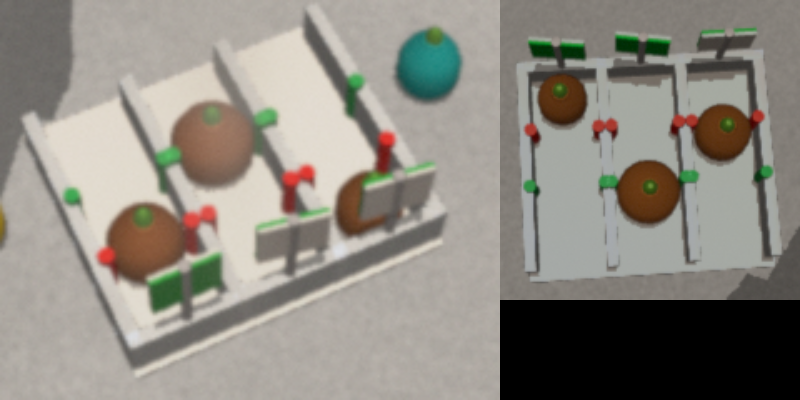

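The right flag (185,280) shows green to the aisle and the other two show white. The bulbs are upright at the red pins, the green pins and the wall, and the arm is clear.

```bash
python3 -c "
from workcell import bot
print(bot.job_done())"
```

```text
the job is handed in; nothing more can be done
None
```

The job is handed in: the right lane's bulb is the right size (stopped at the red pins) and its flag shows green to the aisle, while the too-big middle bulb stopped at the green pins, the too-small left one reached the end wall, and both their flags show white.

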